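Load the engraving jigs of the laser cutter

TASK

Load the laser cutter for engraving: lay the hip flask, the wooden box, the white-lidded tin and the brass compass each in the acrylic jig plate whose cut-out has its outline and size, upright as they are now and flat on the bed inside the cut-out, not riding on the plate. Set each one down rather than dropping it, and leave the tape roll and the orange focus gauge in their places.

Things in the scene. Friction and masses are not known exactly. Their poses are not given: they have to be found in the camera images.
- flask: Small steel hip flask lying flat on the bed: flat body 56 mm wide (x) by 80 mm long (y) by 24 mm high with edges rounded 7 mm, and a screw cap 20 mm in diameter standing 16 mm out from the middle of its +y end (cap axis 12 mm above the bed). About 120 g. Origin: centre of the underside of the body (without the cap); z up.
- box: Small dark brown wooden ring box, 44 mm wide (x) by 60 mm long (y) by 30 mm high, lid shut and fixed. About 60 g. Origin: centre of its underside; z up.
- tin: Round tin with a white lid, 62 mm in diameter over the lid (the upper 12 mm), 60 mm below it, 28 mm high. About 70 g. Origin: centre of its underside; z up.
- compass: Round brass pocket compass with its lid shut, 46 mm in diameter, 22 mm high; side walls upright up to 19 mm, the top slightly domed. About 90 g. Origin: centre of its underside; z up.
- jig_flask: Fixed frosted acrylic jig plate, 100 (x) by 140 (y) by 6 mm thick, taped on the black bed, cut-out outlined in white and open down to the bed. Cut-out in the flask's outline: 68 (x) by 92 mm (y), plus a slot for the cap, 32 mm wide, from the middle of its +y end out to y = 62 mm. The cap must point to the plate's +y. Plate from y = -64 to +76 mm. Origin on the bed (z = 0) at the middle of the 68 by 92 part.
- jig_box: Fixed frosted acrylic jig plate, 100 (x) by 140 (y) by 6 mm thick, taped on the black bed, cut-out outlined in white and open down to the bed. Cut-out: rectangle 56 mm (x) by 72 mm (y), for the box, either way round. Origin on the bed (z = 0) at the middle of plate and cut-out. Two spare slots, 50 by 7 mm, near its ends.
- jig_tin: Fixed frosted acrylic jig plate, 100 (x) by 140 (y) by 6 mm thick, taped on the black bed, cut-out outlined in white and open down to the bed. Cut-out: the larger circle, 74 mm in diameter, for the tin. Origin on the bed (z = 0) at the middle of plate and cut-out. Two spare slots, 50 by 7 mm, near its ends.
- jig_compass: Fixed frosted acrylic jig plate, 100 (x) by 140 (y) by 6 mm thick, taped on the black bed, cut-out outlined in white and open down to the bed. Cut-out: the smaller circle, 58 mm in diameter, for the compass. Origin on the bed (z = 0) at the middle of plate and cut-out. Two spare slots, 50 by 7 mm, near its ends.
- tape_roll: Bystander: loose roll of amber tape lying flat, 56 mm in diameter, 25 mm high. Origin: centre of its underside. Leave it in its place.
- focus_gauge: Bystander: loose orange stepped focus gauge, 40 mm (x) by 60 mm (y), stepping up from 8 mm at -y to 32 mm at +y. Origin: centre of its underside. Leave it in its place.
Things that resemble listed ones, but are neither listed nor needed, are in the scene too. Several things have the shape of the compass; the one meant has the colours described above. Leave any pink look-alike of the tin alone.

How it is judged:
By the outcome, as a careful person would: the job done as asked, in the order asked, and still so for the second after the job is handed in, with the robot touching nothing.
It also fails if it takes over 106 s, if anything falls off the work surface, if the arm or the gripper's body presses on something with over 40 N, if the wrist force passes 120 N, or if a joint passes its speed limit or range.

ROBOT

A 6-joint arm with a two-finger parallel gripper is mounted at the origin on the work surface. World frame = base frame: x ahead of the robot, y to its left, z up, the work surface at z = 0. Lengths are in mm, angles in rad, forces in N, time in s.
With the tool pointing down it reaches from about 400 to 925 mm from the base axis. Payload 12.5 kg.
Tool frame: the origin (TCP) lies midway between the tips of the shut fingers; the grasp point (between the pads) lies 19 mm behind it; z points along the fingers, y is the line along which they close (so a half turn about z gives the same grasp; the last joint's range is limited). The gripper opens to 95 mm and grips with 3 to 60 N. Pads are 20 mm wide; open, the fingers measure 119 mm over their backs; the gripper's body (75 mm by 180 mm) begins 59 mm behind the grasp point.
Start: joints at [-1.305, 0.491, 1.559, -0, 1.092, -0.106], TCP at [227.082, -582.308, 193.461] pointing down, gripper open.
Joint ranges: [-3.1, 3.1], [-0.84, 2.19], [0.05, 2.79], [-1.13, 4.28], [0.06, 2.93], [-2.69, 2.69]. Speed limits (rad/s): [2.22, 2.22, 2.79, 3.14, 3.14, 3.14].

INTERFACE

Orientations are given as [roll, pitch, yaw] about the fixed x, y, z axes, in that order (R = Rz(yaw) Ry(pitch) Rx(roll)).
In Python, from cell import state, read_camera, camera_info, env gives the robot as it stands.
- The arm moves only by the tool move_arm, never from a script. Its argument "commands" is a list of rows, each a list of 3 entries, a list of its own where there are three numbers: the shift along the world's x, y, z in cm, then the turn, a rotation vector about the world's x, y, z in degrees, then the opening, from 0 (shut) to 1 (fully open). A call has 1 to 10 rows; each row shifts and turns the commanded pose from where the row before left it; what a row does not reach is not made up. A row lasts 1/10 s, in which the tool goes at most 50 mm and 8.59 degrees, less where a joint would pass 70% of its speed; a pose out of reach is approached as far as the arm can. A call with a gripper value outside its range is refused whole. The fingers move at their own pace and stop on an object; the grip force is fixed at half the most. Time passes only in rows, so rows that do not move let the fingers close. It gives the time, the measured TCP pose, the force, the opening and the grip force at its end, in the units of the state.
- state(): the state, without advancing time (a new reading comes with each control period).
- read_camera(name): name is "scene" or "top"; returns the picture (480x640x3 uint8, blue, green, red); there is no depth.
- camera_info(name): a dict with "K" (3x3 intrinsics, pixels), "cam_to_world" (4x4, takes a point from camera to world coordinates). Camera axes: x right, y down, z forward; pixel columns grow to the right and rows downward; lengths in mm; the calibration is good to about 2 mm. A picture is of the moment at which its call begins. camera_info takes no time and is no camera call.
- env.job_done(): hands the job in; it is judged then, once.
The state is a dict: "t": time; "joints": joint angles; "qvel": joint speeds; "tau": joint torques, N m; "eef_pos": TCP position; "tcp_rot": TCP orientation; "ft_force": force on the tool from outside, world axes, zero at the start; "moment": the same for the moment, N m; "opening": opening from 0.0 (shut) to 1.0 (fully open); "grip_force": force on a finger pad.
Only numpy, scipy, OpenCV 4.12 (cv2) and the standard library are available. Lean on these libraries where they do the work, as an engineer would, in place of code of your own. Each camera call takes 0.05 s, during which the arm holds its last target. There are 200 camera calls.

## Working session

There is one attempt and no reset: what is moved stays moved. The work goes in short steps, Python scripts to look and compute and a tool call to move; the robot and the scene stay as the last step left them, time stands still between calls to the robot, and variables do not carry over. Pictures are saved under pics/ and viewed, at most 14 in all, crops included, and the job is handed in when it is done.

Besides the shell and the picture viewer there is one more tool, called after "Call:" as name([rows], argument=value, ...), one row to a line, values as JSON. move_arm: Moves the arm, as the interface text tells. Its arguments: {"type":"object","properties":{"commands":{"type":"array"}},"required":["commands"]}

```bash
mkdir -p pics; ls
python3 - <<'E'
from cell import *
import cv2
for n in("scene","top"):
    cv2.imwrite(f"pics/{n}0.png",read_camera(n)); c=camera_info(n); print(n,c["K"],c["cam_to_world"])
print(state())
E
```

```text
pics
scene [[601.43802564   0.         314.73841146]
 [  0.         601.43802564 245.64656062]
 [  0.           0.           1.        ]] [[ 5.60779533e-01  6.53516463e-01 -5.08372450e-01  1.27202137e+03]
 [ 8.27907144e-01 -4.35325841e-01  3.53639891e-01 -5.27068229e+02]
 [ 9.80182680e-03 -6.19199196e-01 -7.85172771e-01  1.21518994e+03]
 [ 0.00000000e+00  0.00000000e+00  0.00000000e+00  1.00000000e+00]]
top [[450.69427308   0.         319.0820392 ]
 [  0.         450.69427308 249.11734224]
 [  0.           0.           1.        ]] [[-1.42363738e-02 -9.94317187e-01  1.05501929e-01  4.20745684e+02]
 [-9.99765255e-01  1.58785079e-02  1.47413549e-02  1.62371115e+01]
 [-1.63327958e-02 -1.05267299e-01 -9.94309829e-01  9.91656808e+02]
 [ 0.00000000e+00  0.00000000e+00  0.00000000e+00  1.00000000e+00]]
{'t': 0.1, 'joints': array([-1.30459581e+00,  4.91456832e-01,  1.55934265e+00,  4.89097660e-05,
        1.09170330e+00, -1.05596252e-01]), 'qvel': array([ 0.00013238, -0.00265477, -0.00317701, -0.00015517,  0.00042831,
       -0.000645  ]), 'tau': array([ 3.05786954e-03, -6.13624120e+01, -2.58606148e+01,  6.94000488e-02,
        4.70335514e-02, -7.75651552e-05]), 'eef_pos': array([ 227.03559628, -582.07865002,  192.96236209]), 'tcp_rot': array([-3.14069218e+00, -1.39067781e-04,  3.71774144e-01]), 'ft_force': array([-0.37303194, -0.0312952 ,  0.60039665]), 'moment': array([0.00145535, 0.00271471, 0.00686218]), 'grip_force': 0.0, 'opening': 1.0044845261876838}
```

View pics/top0.png

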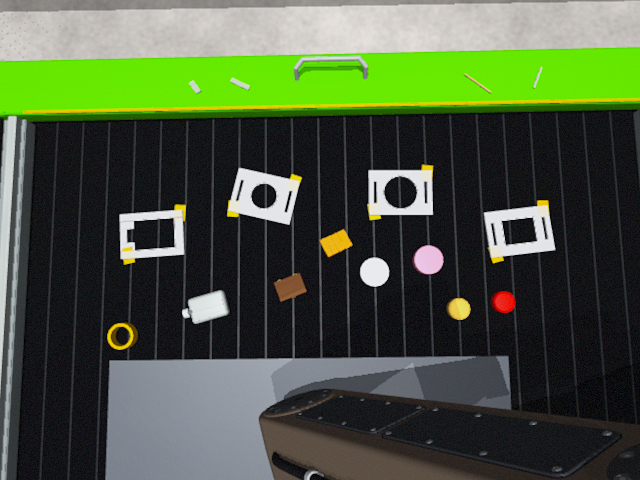

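View pics/scene0.png

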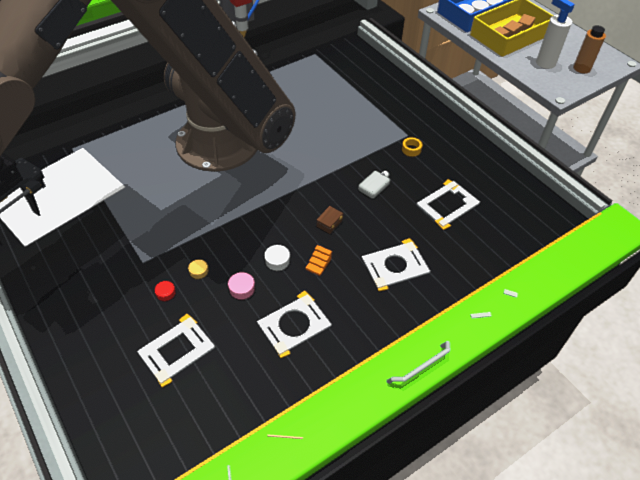

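Top view: flask (208,307) with its cap to the left, box (290,287), tin (375,272), compass (459,309). The jigs are flask (152,233), compass (264,196), tin (400,192) and box (519,231). The bystanders and look-alikes are the tape (121,336), gauge (336,243), pink tin (428,260) and red disc (503,301). The scene view agrees.

```bash
cat > h.py <<'E'
import cv2,numpy as np
from cell import *
def cast(n,uv,z):
    c=camera_info(n);uv=np.atleast_2d(np.array(uv,float))
    r=np.c_[uv,np.ones(len(uv))]@np.linalg.inv(c["K"]).T@c["cam_to_world"][:3,:3].T
    o=c["cam_to_world"][:3,3]; return (o+r*((z-o[2])/r[:,2])[:,None])[:,:2]
def up(im): return cv2.resize(im,None,fx=4,fy=4,interpolation=cv2.INTER_CUBIC)
def blobs(mask): 
    return cv2.findContours(mask,cv2.RETR_CCOMP,cv2.CHAIN_APPROX_NONE)
def toP(n,c,z): return cast(n,(c.reshape(-1,2)+.5)/4-.5,z).astype(np.float32)
def near(cs,uv,amin=600):
    return min((c for c in cs if cv2.contourArea(c)>amin),key=lambda c:np.linalg.norm(c.reshape(-1,2).mean(0)/4-uv))
E
cat > m.py <<'E'
from h import *
seeds={"top":dict(flask=(208,307),box=(290,287),tin=(375,272),compass=(459,309),red=(503,301),pink=(428,260),gauge=(336,243),tape=(121,336),
 jig_flask=(152,233),jig_compass=(264,196),jig_tin=(400,192),jig_box=(519,231)),
"scene":dict(flask=(374,183),box=(330,218),tin=(277,257),compass=(198,269),red=(165,290),pink=(241,286),gauge=(319,260),tape=(412,147),
 jig_flask=(448,204),jig_compass=(396,264),jig_tin=(294,323),jig_box=(176,350))}
H=dict(flask=24,box=30,tin=28,compass=22,red=22,pink=28,gauge=20,tape=25)
for n in("top","scene"):
    im=up(cv2.imread(f"pics/{n}0.png")); hsv=cv2.cvtColor(im,cv2.COLOR_BGR2HSV)
    V=hsv[...,2]; S=hsv[...,1]
    obj=(((V>75)|((S>90)&(V>45)))*255).astype(np.uint8)
    obj=cv2.morphologyEx(obj,cv2.MORPH_OPEN,np.ones((11,11)))
    white=((V>120)*255).astype(np.uint8)
    co,_=blobs(obj); cw,_=blobs(white)
    print(n)
    for k,s in seeds[n].items():
        if k in H:
            c=near(co,np.array(s))
            if k=="flask":
                m=np.zeros_like(obj);cv2.drawContours(m,[c],-1,255,-1)
                m=cv2.morphologyEx(m,cv2.MORPH_OPEN,cv2.getStructuringElement(cv2.MORPH_ELLIPSE,(57,57)))
                capc=toP(n,c,12); hull=capc
                c=max(blobs(m)[0],key=cv2.contourArea)
            P=toP(n,c,H[k]/2)
        else:
            cc=[c for c in cw if cv2.contourArea(c)>3000 and cv2.pointPolygonTest(c,(float(4*s[0]),float(4*s[1])),False)>=0]
            cc.sort(key=cv2.contourArea); c=cc[0]; P=toP(n,c,3)
            if len(cc)>1:
                Q=toP(n,cc[-1],3);(x,y),(w,h),a=cv2.minAreaRect(Q);print("   plate",k,np.round([x,y,w,h,a],1))
        m=cv2.moments(P); cen=(m["m10"]/m["m00"],m["m01"]/m["m00"])
        (x,y),wh,a=cv2.minAreaRect(P)
        print(k,"cen",np.round(cen,1),"rect",np.round([x,y,*wh,a],1))
E
python3 m.py
```

```text
top
flask cen [403.7 273.7] rect [403.5 274.5  57.5  84.6  15.3]
box cen [443.8  95.4] rect [444.1  95.6  51.2  63.1  20.4]
tin cen [473.8 -87.8] rect [473.9 -87.8  63.8  64.5  88.6]
compass cen [ 392.1 -266.5] rect [ 391.9 -266.3   53.    47.4   89.2]
red cen [ 405.5 -362.4] rect [ 405.4 -362.3   54.6   47.5   89.2]
pink cen [ 498.1 -204.5] rect [ 498.5 -204.3   68.1   65.4   87.9]
gauge cen [538.8  -5.2] rect [538.1  -5.2  47.4  69.4  22.8]
tape cen [344. 459.] rect [343.4 458.8  58.7  67.3   1.6]
   plate jig_flask [566.8 400.1 115.2 160.6   8.9]
jig_flask cen [566.1 402.6] rect [565.8 406.4  67.2 106.9   3.5]
   plate jig_compass [649.  152.9 156.1 115.9  81.3]
jig_compass cen [648.3 153.7] rect [648.1 154.2  56.7  55.9  88.9]
   plate jig_tin [ 652.  -152.8  115.6  156.2    4.2]
jig_tin cen [ 651.1 -151.5] rect [ 650.8 -151.5   72.2   72.9   44.3]
   plate jig_box [ 560.  -410.5  115.1  156.4   11.3]
jig_box cen [ 559.4 -409.4] rect [ 559.3 -409.5   55.    70.4    6.2]
scene
flask cen [401.1 276.5] rect [400.4 277.8  62.9  98.8  14.7]
box cen [438.5 100.9] rect [441.   96.2  56.
[... 216 characters left out ...]
en [ 495.5 -201.9] rect [ 495.  -203.3   65.8   81.1   56.3]
gauge cen [ 5.341e+02 -4.000e-01] rect [ 5.351e+02 -1.000e-01  5.240e+01  9.040e+01  3.500e+01]
tape cen [342.9 460.2] rect [343.7 460.9  61.5  88.6  47.4]
   plate jig_flask [563.7 401.9 117.  160.8   8.5]
jig_flask cen [564.1 404.2] rect [564.1 408.4  65.2 104.4   3.5]
   plate jig_compass [646.2 155.2 157.1 116.6  81.2]
jig_compass cen [646.7 155.1] rect [646.7 155.3  55.5  55.2  87.1]
   plate jig_tin [ 649.1 -150.3  116.4  156.3    4.2]
jig_tin cen [ 649.5 -150. ] rect [ 649.5 -150.1   71.3   71.8   22. ]
   plate jig_box [ 557.3 -408.3  116.1  155.8   11. ]
jig_box cen [ 557.5 -407.6] rect [ 557.4 -407.7   53.2   69.8    6. ]
```

Call:
move_arm([
  [[4,3.5,0],[0,0,8.4],1],
  [[4,3.5,0],[0,0,8.4],1],
  [[4,3.5,0],[0,0,8.4],1],
  [[4,3.5,0],[0,0,8.4],1],
  [[4,3.5,0],[0,0,8.4],1],
  [[4,3.5,0],[0,0,8.4],1],
  [[4,3.5,0],[0,0,8.4],1],
  [[0,4.5,0],[0,0,8.4],1],
  [[0,4.5,0],[0,0,8.4],1],
  [[0,4.5,0],[0,0,8.4],1],
])

```text
t: 1.1
eef_pos: [490.2, -214.9, 193.0]
tcp_rot: [-3.141, -0.001, 1.844]
ft_force: [1.1, 0.7, -0.7]
opening: 1.002
grip_force: 0.0
```

Call:
move_arm([
  [[0,4.5,0],[0,0,0],1],
  [[0,4.5,0],[0,0,0],1],
  [[0,4.5,0],[0,0,0],1],
  [[0,4.5,0],[0,0,0],1],
  [[0,4.5,0],[0,0,0],1],
  [[-2,4.5,0],[0,0,0],1],
  [[-2,4.5,-2],[0,0,0],1],
  [[-2,4.5,-2],[0,0,0],1],
  [[-2,4.5,-3],[0,0,0],1],
  [[0,0,0],[0,0,0],1],
])

```text
t: 2.1
eef_pos: [412.0, 179.7, 127.5]
tcp_rot: [-3.137, -0.0, 1.842]
ft_force: [0.4, -0.7, 0.1]
opening: 1.004
grip_force: 0.0
```

Call:
move_arm([
  [[0,0,0],[0,0,0],1],
  [[0,0,0],[0,0,0],1],
])

```text
t: 2.3
eef_pos: [416.3, 176.3, 130.3]
tcp_rot: [3.141, 0.0, 1.837]
ft_force: [0.7, -0.6, 0.2]
opening: 1.003
grip_force: 0.0
```

Call:
move_arm([
  [[-0.4,3.3,0],[0,0,0],1],
  [[-0.5,3.3,0],[0,0,0],1],
  [[-0.5,3.3,0],[0,0,0],1],
  [[0,0,-3.5],[0,0,0],1],
  [[0,0,-3.5],[0,0,0],1],
  [[0,0,0],[0,0,0],1],
  [[0,0,0],[0,0,0],1],
  [[0,0,0],[0,0,0],1],
])

```text
t: 3.1
eef_pos: [402.8, 275.6, 61.4]
tcp_rot: [3.139, -0.0, 1.837]
ft_force: [-0.0, -0.1, -0.1]
opening: 1.003
grip_force: 0.0
```

Run:
```python
from h import *
im=read_camera("scene"); cv2.imwrite("pics/s1.png",cv2.resize(im[90:290,250:500],None,fx=3,fy=3))
s=state();print(s["eef_pos"],s["tcp_rot"])
```

```text
[402.67695466 275.76605047  61.49377916] [ 3.13888824e+00 -4.99548964e-04  1.83683156e+00]
```

View pics/s1.png

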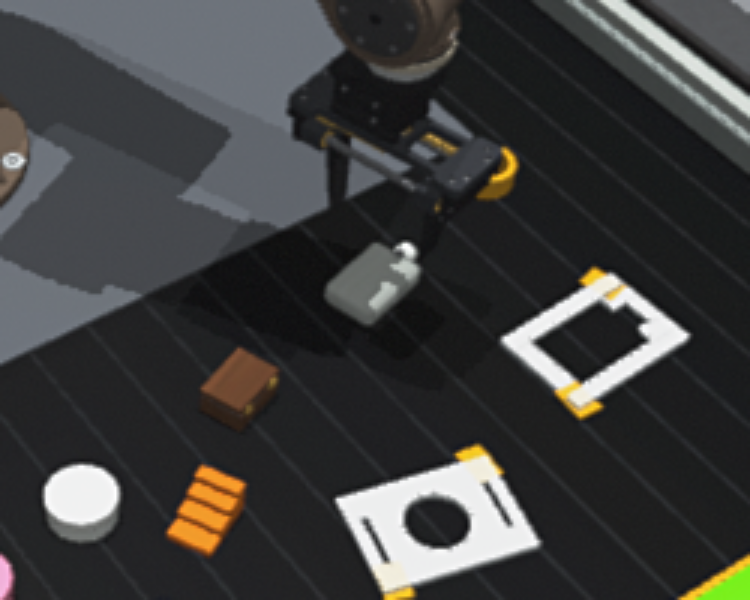

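The open fingers straddle the flask along its width: the near finger is at about (425,225) and the flask at (375,285) in the crop. I'm descending to grasp it.

Call:
move_arm([
  [[0,0,-2.6],[0,0,0],1],
  [[0,0,-2.6],[0,0,0],1],
  [[0,0,0],[0,0,0],1],
  [[0,0,0],[0,0,0],1],
  [[0,0,0],[0,0,0],0.4],
  [[0,0,0],[0,0,0],0.4],
  [[0,0,0],[0,0,0],0.4],
  [[0,0,0],[0,0,0],0.4],
  [[0,0,0],[0,0,0],0.4],
  [[0,0,0],[0,0,0],0.4],
])

```text
t: 4.15
eef_pos: [401.5, 275.9, 7.9]
tcp_rot: [3.141, 0.0, 1.838]
ft_force: [0.2, 0.5, -0.1]
opening: 0.553
grip_force: 0.0
```

Call:
move_arm([
  [[0,0,0],[0,0,0],0.3],
  [[0,0,0],[0,0,0],0.3],
  [[0,0,0],[0,0,0],0.3],
])

```text
t: 4.45
eef_pos: [401.5, 275.8, 7.8]
tcp_rot: [3.142, 0.0, 1.838]
ft_force: [-0.4, 0.5, -0.5]
opening: 0.322
grip_force: 0.0
```

Run:
```python
from h import *
a=read_camera("scene")[110:230,320:440];b=read_camera("top")[260:380,150:270]
cv2.imwrite("pics/s2.png",np.hstack([cv2.resize(x,(400,400)) for x in(a,b)]))
```

```text
(no output)
```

View pics/s2.png

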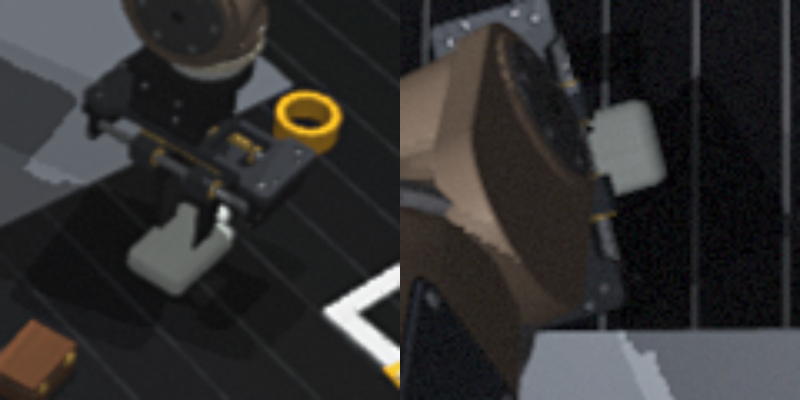

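Run:
```python
from h import *
print(state())
for n in("scene","top"):
    c=camera_info(n);M=np.linalg.inv(c["cam_to_world"])
    for p in([402,276,8],[402,276,27],[402,276,12]):
        q=M@np.r_[p,1];q=c["K"]@q[:3];print(n,p,q[:2]/q[2])
a=cv2.imread("pics/scene0.png")[150:215,340:410]
b=read_camera("scene")[150:215,340:410]
cv2.imwrite("pics/s3.png",np.hstack([cv2.resize(x,None,fx=5.7,fy=5.7) for x in(a,b)]))
```

```text
{'t': 4.55, 'joints': array([ 4.66317356e-01,  5.91589272e-01,  2.05999791e+00, -5.34081019e-05,
        4.89989105e-01,  1.99277939e-01]), 'qvel': array([ 0.00036918,  0.00084542, -0.00044317,  0.00146744, -0.00051327,
       -0.00072988]), 'tau': array([-1.32950048e-03, -5.35202873e+01, -1.16422302e+01,  4.13368118e-02,
        1.95603305e-02, -2.33904672e-05]), 'eef_pos': array([401.49461666, 275.85790318,   7.78859081]), 'tcp_rot': array([3.14157164e+00, 2.13983780e-05, 1.83788287e+00]), 'ft_force': array([ 0.48285131, -0.18787972,  0.04295488]), 'moment': array([-0.01651163, -0.09037609, -0.01432708]), 'grip_force': 0.0, 'opening': 0.3037885817188913}
scene [402, 276, 8] [374.06622106 184.33010899]
scene [402, 276, 27] [374.66715036 179.51429494]
scene [402, 276, 12] [374.19184082 183.32339927]
top [402, 276, 8] [207.14833039 307.21190179]
top [402, 276, 27] [204.80238394 307.41594746]
top [402, 276, 12] [206.66199467 307.25420228]
```

View pics/s3.png

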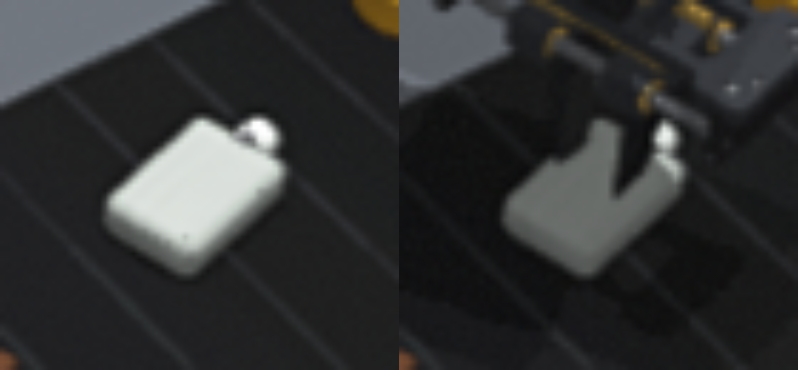

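Run:
```python
from h import *
b=read_camera("scene")[145:215,335:415]
b=cv2.resize(b,(800,600)[:2],interpolation=cv2.INTER_CUBIC)
b=(255*(b/255.)**.5).astype(np.uint8)
cv2.imwrite("pics/s4.png",b)
```

```text
(no output)
```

View pics/s4.png

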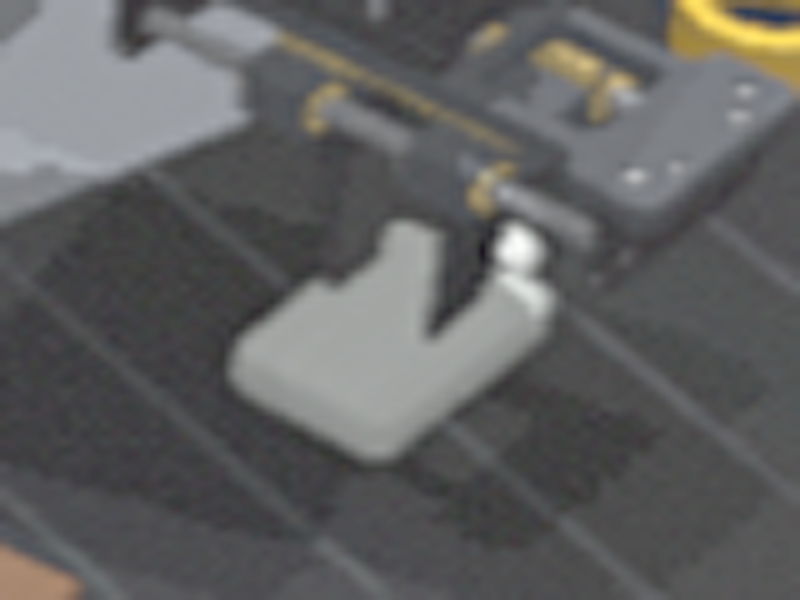

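Run:
```python
from h import *
c=camera_info("scene");M=np.linalg.inv(c["cam_to_world"])
for p in([418,269.9,8],[418,269.9,24],[418,269.9,32],[430,273,8],[430,273,24]):
        q=M@np.r_[p,1];q=c["K"]@q[:3];print(p,q[:2]/q[2])
for z in (8,24,30): print(z,cast("scene",[(378.3,184.7),(385,177.7)],z))
```

```text
[418, 269.9, 8] [375.85095513 188.69040194]
[418, 269.9, 24] [376.37301076 184.64866279]
[418, 269.9, 32] [376.63702873 182.60464345]
[430, 273, 8] [379.4056521  190.87259546]
[430, 273, 24] [379.9564204  186.83522297]
8 [[409.65458074 284.9575382 ]
 [398.52178635 317.43435326]]
24 [[421.084322   274.19501287]
 [410.09908079 306.24138279]]
30 [[425.37047498 270.15906587]
 [414.4405662  302.04401887]]
```

Call:
move_arm([
  [[0,0,0.5],[0,0,0],1],
  [[0,0,0],[0,0,0],1],
  [[0,0,0],[0,0,0],1],
  [[0,0,0],[0,0,0],1],
  [[0,0,0],[0,0,0],1],
  [[0,0,0],[0,0,0],1],
  [[0,0,0],[0,0,0],1],
  [[0,0,-0.5],[0,0,0],1],
  [[0,0,-0.4],[0,0,0],1],
  [[0,0,0],[0,0,0],1],
])

```text
t: 5.65
eef_pos: [401.2, 275.7, 3.1]
tcp_rot: [-3.141, 0.0, 1.838]
ft_force: [0.0, -0.6, 0.7]
opening: 0.997
grip_force: 0.0
```

Call:
move_arm([
  [[0,0,-0.2],[0,0,0],1],
  [[0,0,0],[0,0,0],1],
])

```text
t: 5.85
eef_pos: [401.4, 275.8, 1.6]
tcp_rot: [-3.141, 0.0, 1.838]
ft_force: [0.1, -0.4, 0.2]
opening: 0.998
grip_force: 0.0
```

Call:
move_arm([
  [[0,0,-0.1],[0,0,0],1],
  [[0,0,0],[0,0,0],1],
])

```text
t: 6.05
eef_pos: [401.5, 275.8, 0.8]
tcp_rot: [3.142, 0.0, 1.838]
ft_force: [-0.3, 0.3, 0.6]
opening: 0.999
grip_force: 0.0
```

Call:
move_arm([
  [[0,0,-0.1],[0,0,0],1],
  [[0,0,0],[0,0,0],1],
])

```text
t: 6.25
eef_pos: [401.5, 275.9, -0.2]
tcp_rot: [3.142, 0.0, 1.838]
ft_force: [0.0, 0.2, 0.6]
opening: 1.001
grip_force: 0.0
```

Call:
move_arm([
  [[0,0,-0.2],[0,0,0],1],
  [[0,0,-0.2],[0,0,0],1],
  [[0,0,0],[0,0,0],1],
])

```text
t: 6.55
eef_pos: [401.4, 275.8, -4.5]
tcp_rot: [-3.141, 0.0, 1.838]
ft_force: [-0.1, 0.0, -0.4]
opening: 1.002
grip_force: 0.0
```

Call:
move_arm([
  [[0,0,-0.2],[0,0,0],1],
  [[0,0,-0.2],[0,0,0],1],
  [[0,0,0],[0,0,0],1],
])

```text
t: 6.85
eef_pos: [401.4, 275.8, -8.5]
tcp_rot: [-3.141, 0.0, 1.838]
ft_force: [0.4, 0.3, -0.5]
opening: 1.0
grip_force: 0.0
```

Run:
```python
from h import *
print(state()["eef_pos"],state()["ft_force"])
b=read_camera("scene")[145:215,335:415]
b=cv2.resize(b,(800,600)[:2],interpolation=cv2.INTER_CUBIC)
b=(255*(b/255.)**.5).astype(np.uint8)
cv2.imwrite("pics/s5.png",b)
```

```text
[401.40141608 275.78803355  -8.45593608] [ 0.42750315  0.28339081 -0.45544539]
```

View pics/s5.png

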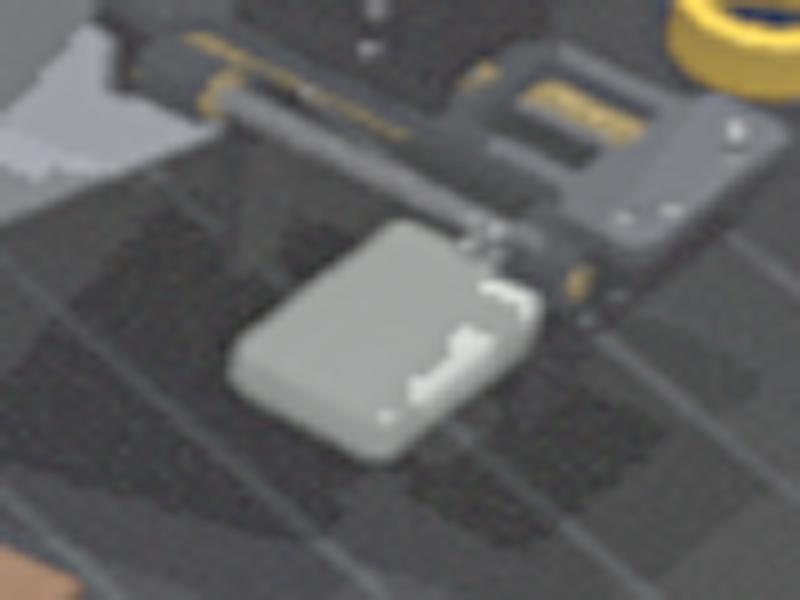

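Call:
move_arm([
  [[0,0,0],[0,0,0],0.4],
  [[0,0,0],[0,0,0],0.4],
  [[0,0,0],[0,0,0],0.4],
  [[0,0,0],[0,0,0],0.4],
  [[0,0,0],[0,0,0],0.4],
  [[0,0,0],[0,0,0],0.4],
  [[0,0,0],[0,0,0],0.4],
  [[0,0,0],[0,0,0],0.4],
])

```text
t: 7.7
eef_pos: [401.6, 275.8, -8.2]
tcp_rot: [3.141, -0.0, 1.838]
ft_force: [0.0, 0.8, 0.8]
opening: 0.587
grip_force: 30.0
```

Call:
move_arm([
  [[0,0,1.5],[0,0,0],0.4],
  [[0,0,2.5],[0,0,0],0.4],
  [[0,0,2],[0,0,0],0.4],
  [[2.7,2.1,0],[0,0,-2],0.4],
  [[2.7,2.1,0],[0,0,-2],0.4],
  [[2.7,2.1,0],[0,0,-2],0.4],
  [[2.7,2.1,0],[0,0,-2],0.4],
  [[2.7,2.1,0],[0,0,-2],0.4],
  [[2.7,1.9,0],[0,0,-2],0.4],
  [[0,0,0],[0,0,0],0.4],
])

```text
t: 8.7
eef_pos: [565.9, 401.5, 51.2]
tcp_rot: [3.14, -0.001, 1.627]
ft_force: [-1.5, -0.8, -1.7]
opening: 0.587
grip_force: 30.0
```

Call:
move_arm([
  [[0,0,0],[0,0,0],0.4],
  [[0,0,0],[0,0,0],0.4],
])

```text
t: 8.9
eef_pos: [562.6, 399.2, 51.5]
tcp_rot: [-3.14, 0.001, 1.629]
ft_force: [-0.3, 0.3, -1.1]
opening: 0.585
grip_force: 30.0
```

Call:
move_arm([
  [[0.3,0,-1.5],[0,0,0],0.4],
  [[0,0,-1.7],[0,0,0],0.4],
  [[0,0,-1.2],[0,0,0],0.4],
  [[0,0,0],[0,0,0],0.4],
  [[0,0,0],[0,0,0],0.4],
])

```text
t: 9.4
eef_pos: [566.3, 399.7, 7.2]
tcp_rot: [-3.141, 0.0, 1.628]
ft_force: [0.1, -0.1, -1.3]
opening: 0.581
grip_force: 30.0
```

Run:
```python
from h import *
print(state()["eef_pos"],state()["ft_force"])
f=lambda b:(255*(cv2.resize(b,(400,400),interpolation=cv2.INTER_CUBIC)/255.)**.6).astype(np.uint8)
a=read_camera("scene")[155:245,405:495];b=read_camera("top")[185:275,105:195]
cv2.imwrite("pics/s6.png",np.hstack([f(a),f(b)]))
```

```text
[566.33801268 399.73577354   7.2406668 ] [ 0.05040269 -0.07422736 -1.33827748]
```

View pics/s6.png

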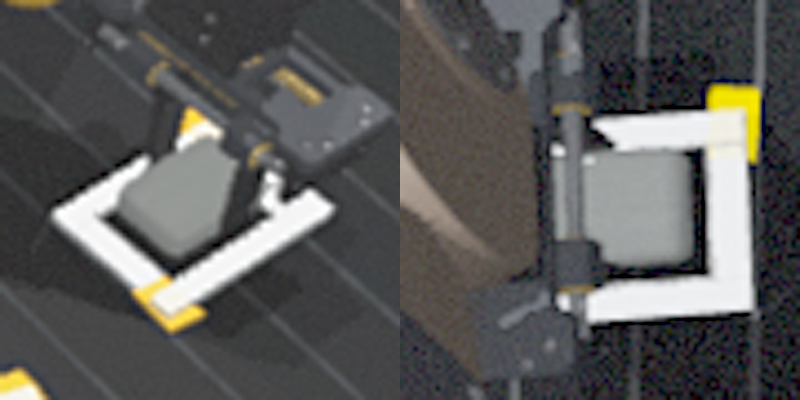

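The flask hangs over its cut-out. Top crop: body at (595–695,150–265), with gaps all round once I allow for its height. I'm lowering it.

Call:
move_arm([
  [[-0.1,0,-0.8],[0,0,0],0.4],
  [[0,0,-0.4],[0,0,0],0.4],
  [[0,0,-0.15],[0,0,0],0.4],
  [[0,0,0],[0,0,0],0.4],
  [[0,0,0],[0,0,0],0.4],
])

```text
t: 10.0
eef_pos: [565.6, 399.9, -5.6]
tcp_rot: [3.141, -0.0, 1.628]
ft_force: [0.7, -0.1, -1.4]
opening: 0.582
grip_force: 30.0
```

Call:
move_arm([
  [[0,0,-0.1],[0,0,0],0.4],
  [[0,0,0],[0,0,0],0.4],
  [[0,0,0],[0,0,0],0.4],
])

```text
t: 10.3
eef_pos: [565.5, 399.9, -6.6]
tcp_rot: [3.141, -0.0, 1.628]
ft_force: [-0.4, 1.2, -1.4]
opening: 0.581
grip_force: 30.0
```

Call:
move_arm([
  [[0,0,-0.1],[0,0,0],0.4],
  [[0,0,0],[0,0,0],0.4],
  [[0,0,0],[0,0,0],0.4],
])

```text
t: 10.6
eef_pos: [565.5, 399.9, -7.7]
tcp_rot: [3.142, 0.0, 1.628]
ft_force: [0.0, 0.3, -0.7]
opening: 0.588
grip_force: 30.0
```

Call:
move_arm([
  [[0,0,-0.05],[0,0,0],0.4],
  [[0,0,0],[0,0,0],0.4],
  [[0,0,0],[0,0,0],0.4],
])

```text
t: 10.9
eef_pos: [565.5, 399.9, -8.1]
tcp_rot: [3.141, -0.0, 1.628]
ft_force: [-0.2, 0.2, 0.7]
opening: 0.588
grip_force: 30.0
```

Call:
move_arm([
  [[0,0,-0.05],[0,0,0],0.4],
  [[0,0,0],[0,0,0],0.4],
  [[0,0,0],[0,0,0],0.4],
])

```text
t: 11.2
eef_pos: [565.6, 399.9, -8.1]
tcp_rot: [3.141, -0.0, 1.628]
ft_force: [-2.0, -1.4, 4.5]
opening: 0.587
grip_force: 30.0
```

Call:
move_arm([
  [[0,0,0],[0,0,0],0.8],
  [[0,0,0],[0,0,0],0.8],
  [[0,0,0],[0,0,0],0.8],
  [[0,0,0],[0,0,0],0.8],
  [[0,0,1],[0,0,0],0.8],
  [[0,0,3],[0,0,0],1],
  [[0,0,3],[0,0,0],1],
  [[0,0,0],[0,0,0],1],
])

```text
t: 12.0
eef_pos: [567.3, 401.0, 66.3]
tcp_rot: [3.135, -0.003, 1.628]
ft_force: [-0.0, 0.6, 0.5]
opening: 0.978
grip_force: 0.0
```

Call:
move_arm([
  [[-1.5,-3.8,0],[0,0,2.1],1],
  [[-1.5,-3.8,0],[0,0,2.1],1],
  [[-1.5,-3.8,0],[0,0,2.1],1],
  [[-1.5,-3.8,0],[0,0,2.1],1],
  [[-1.5,-3.8,0],[0,0,2.1],1],
  [[-1.5,-3.8,0],[0,0,2.1],1],
  [[-1.5,-3.8,0],[0,0,2.1],1],
  [[-1.8,-3.8,0],[0,0,2.3],1],
  [[0,0,0],[0,0,0],1],
  [[0,0,0],[0,0,0],1],
])

```text
t: 13.0
eef_pos: [442.8, 95.4, 61.6]
tcp_rot: [3.141, 0.0, 1.923]
ft_force: [1.0, -0.1, -0.4]
opening: 1.001
grip_force: 0.0
```

Run:
```python
from h import *
print(state()["eef_pos"],state()["tcp_rot"][2]*57.2958)
f=lambda b:(255*(cv2.resize(b,(400,400),interpolation=cv2.INTER_CUBIC)/255.)**.6).astype(np.uint8)
i=read_camera("scene");a=i[155:245,405:495];b=i[160:260,280:380]
cv2.imwrite("pics/s7.png",np.hstack([f(a),f(b)]))
```

```text
[442.80428271  95.38972008  61.61254419] 110.17330596112586
```

View pics/s7.png

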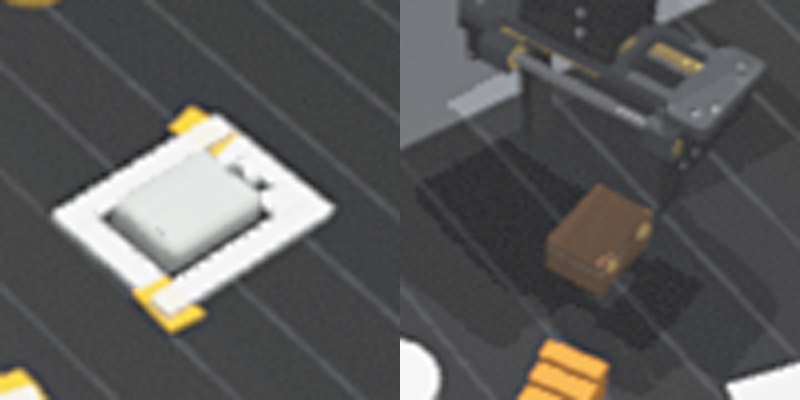

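The flask sits inside its cut-out with the cap in the slot (crop (185,210)). The gripper straddles the box at (600,240).

Call:
move_arm([
  [[0,0,-2.5],[0,0,0],1],
  [[0,0,-2.5],[0,0,0],1],
  [[0,0,-1.9],[0,0,0],1],
  [[0,0,0],[0,0,0],1],
  [[0,0,0],[0,0,0],0.3],
  [[0,0,0],[0,0,0],0.3],
  [[0,0,0],[0,0,0],0.3],
  [[0,0,0],[0,0,0],0.3],
  [[0,0,0],[0,0,0],0.3],
  [[0,0,0],[0,0,0],0.3],
])

```text
t: 14.05
eef_pos: [442.6, 95.8, -7.4]
tcp_rot: [3.141, 0.0, 1.925]
ft_force: [0.1, -0.1, -0.7]
opening: 0.553
grip_force: 0.0
```

Call:
move_arm([
  [[0,0,0],[0,0,0],0.3],
  [[0,0,0],[0,0,0],0.3],
  [[0,0,0],[0,0,0],0.3],
])

```text
t: 14.35
eef_pos: [442.6, 95.8, -7.6]
tcp_rot: [3.141, 0.0, 1.925]
ft_force: [-0.1, 0.6, 3.1]
opening: 0.46
grip_force: 30.0
```

Call:
move_arm([
  [[0,0,1.5],[0,0,0],0.3],
  [[0,0,2.5],[0,0,0],0.3],
  [[0,0,2.5],[0,0,0],0.3],
  [[0.9,-3.9,0],[0,0,-1.1],0.3],
  [[0.9,-3.9,0],[0,0,-1.1],0.3],
  [[0.9,-3.9,0],[0,0,-1.1],0.3],
  [[0.9,-3.9,0],[0,0,-1.1],0.3],
  [[0.9,-3.9,0],[0,0,-1.1],0.3],
  [[0.9,-3.9,0],[0,0,-1.1],0.3],
  [[0.9,-3.9,0],[0,0,-1.1],0.3],
])

```text
t: 15.35
eef_pos: [505.4, -178.8, 57.1]
tcp_rot: [-3.141, -0.0, 1.79]
ft_force: [0.3, 1.2, -0.8]
opening: 0.461
grip_force: 30.0
```

Call:
move_arm([
  [[0.9,-3.9,0],[0,0,-1.1],0.3],
  [[0.9,-3.9,0],[0,0,-1.1],0.3],
  [[0.9,-3.9,0],[0,0,-1.1],0.3],
  [[0.9,-3.9,0],[0,0,-1.1],0.3],
  [[0.9,-3.9,0],[0,0,-1.1],0.3],
  [[0.8,-3.6,0],[0,0,-1],0.3],
  [[0,0,0],[0,0,0],0.3],
  [[0,0,0],[0,0,0],0.3],
  [[0,0,0],[0,0,0],0.3],
])

```text
t: 16.25
eef_pos: [558.2, -407.1, 56.9]
tcp_rot: [-3.141, -0.001, 1.678]
ft_force: [0.6, -0.3, 0.4]
opening: 0.461
grip_force: 30.0
```

Call:
move_arm([
  [[0,-0.15,-2.5],[0,0,0],0.3],
  [[0,0,-2.2],[0,0,0],0.3],
  [[0,0,-0.8],[0,0,0],0.3],
  [[0,0,-0.4],[0,0,0],0.3],
  [[0,0,-0.2],[0,0,0],0.3],
  [[0,0,-0.15],[0,0,0],0.3],
  [[0,0,0],[0,0,0],0.3],
  [[0,0,0],[0,0,0],0.3],
])

```text
t: 17.05
eef_pos: [558.7, -409.8, -4.6]
tcp_rot: [3.141, 0.001, 1.677]
ft_force: [0.2, -0.2, -1.3]
opening: 0.46
grip_force: 30.0
```

Call:
move_arm([
  [[0,0,-0.1],[0,0,0],0.3],
  [[0,0,0],[0,0,0],0.3],
  [[0,0,0],[0,0,0],0.3],
])

```text
t: 17.35
eef_pos: [558.5, -409.7, -6.1]
tcp_rot: [3.141, 0.0, 1.677]
ft_force: [0.2, 0.8, -0.4]
opening: 0.463
grip_force: 30.0
```

Call:
move_arm([
  [[0,0,-0.1],[0,0,0],0.3],
  [[0,0,0],[0,0,0],0.3],
  [[0,0,0],[0,0,0],0.3],
])

```text
t: 17.65
eef_pos: [558.5, -409.6, -7.2]
tcp_rot: [3.142, -0.0, 1.677]
ft_force: [-0.5, -0.1, -0.6]
opening: 0.457
grip_force: 30.0
```

Call:
move_arm([
  [[0,0,-0.1],[0,0,0],0.3],
  [[0,0,0],[0,0,0],0.3],
  [[0,0,0],[0,0,0],0.3],
])

```text
t: 17.95
eef_pos: [558.6, -409.7, -7.5]
tcp_rot: [3.141, 0.0, 1.677]
ft_force: [-0.9, 2.5, 5.2]
opening: 0.461
grip_force: 30.0
```

Call:
move_arm([
  [[0,0,0],[0,0,0],0.8],
  [[0,0,0],[0,0,0],0.8],
  [[0,0,0],[0,0,0],0.8],
  [[0,0,0],[0,0,0],0.8],
  [[0,0,1],[0,0,0],1],
  [[0,0,3],[0,0,0],1],
  [[0,0,3],[0,0,0],1],
  [[-1,3.6,0],[0,0,0],1],
  [[-1,3.6,0],[0,0,0],1],
  [[-1,3.6,0],[0,0,0],1],
])

```text
t: 18.95
eef_pos: [528.1, -300.7, 62.8]
tcp_rot: [3.141, 0.001, 1.677]
ft_force: [-0.0, 0.3, -0.5]
opening: 1.0
grip_force: 0.0
```

Call:
move_arm([
  [[-1,3.6,0],[0,0,0],1],
  [[-1,3.6,0],[0,0,0],1],
  [[-1,3.6,0],[0,0,0],1],
  [[-1,3.6,0],[0,0,0],1],
  [[-1,3.6,0],[0,0,0],1],
  [[-0.6,3.5,0],[0,0,0],1],
  [[0,0,0],[0,0,0],1],
  [[0,0,0],[0,0,0],1],
  [[0,0,0],[0,0,0],1],
])

```text
t: 19.85
eef_pos: [473.1, -87.4, 62.2]
tcp_rot: [3.14, 0.001, 1.677]
ft_force: [-0.9, 0.0, -0.4]
opening: 0.999
grip_force: 0.0
```

Call:
move_arm([
  [[0,0.1,-2.5],[0,0,0],1],
  [[0,0,-2.5],[0,0,0],1],
  [[0,0,-2],[0,0,0],1],
  [[0,0,0],[0,0,0],1],
  [[0,0,0],[0,0,0],0.4],
  [[0,0,0],[0,0,0],0.4],
  [[0,0,0],[0,0,0],0.4],
  [[0,0,0],[0,0,0],0.4],
  [[0,0,0],[0,0,0],0.4],
  [[0,0,0],[0,0,0],0.4],
])

```text
t: 20.85
eef_pos: [472.8, -85.7, -7.7]
tcp_rot: [3.141, 0.0, 1.677]
ft_force: [-0.2, -0.2, 5.5]
opening: 0.643
grip_force: 30.0
```

Call:
move_arm([
  [[0,0,0],[0,0,0],0.4],
  [[0,0,0],[0,0,0],0.4],
])

```text
t: 21.05
eef_pos: [472.8, -85.7, -7.7]
tcp_rot: [3.141, 0.0, 1.677]
ft_force: [-0.9, 1.0, 7.2]
opening: 0.637
grip_force: 30.0
```

Run:
```python
from h import *
for _ in range(3):
    s=state();print(s["eef_pos"],s["opening"],s["ft_force"],s["moment"])
    i=read_camera("scene")
f=lambda b:(255*(cv2.resize(b,(400,400),interpolation=cv2.INTER_CUBIC)/255.)**.6).astype(np.uint8)
a=i[300:400,125:225];b=i[215:285,242:312]
cv2.imwrite("pics/s8.png",np.hstack([f(a),f(b)]))
```

```text
[472.75713919 -85.72104245  -7.69166117] 0.6373702677925117 [-0.92668225  0.966297    7.15195723] [-0.0302027   0.04903543  0.00972586]
[472.77343237 -85.69965058  -7.69569447] 0.6442985018349272 [-1.31199046  0.44198849  6.61489457] [-0.0964911   0.02778001  0.01872231]
[472.76083589 -85.69992059  -7.71265656] 0.6415654269608803 [-0.79190478 -0.66494346  7.34101309] [-0.08328962  0.01833418  0.00127881]
```

View pics/s8.png

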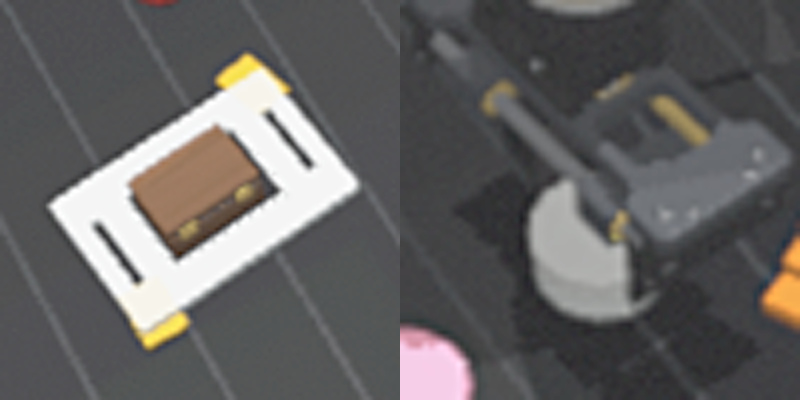

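The box is inside its cut-out (crop (205,190)), and the tin is held at its lid (590,245). I'm lifting it and carrying it over.

Call:
move_arm([
  [[0,0,1],[0,0,0],0.4],
  [[0,0,2.5],[0,0,0],0.4],
  [[0,0,2.5],[0,0,0],0.4],
  [[2.9,-1.1,0],[0,0,0],0.4],
  [[3,-1.1,0],[0,0,0],0.4],
  [[3,-1.1,0],[0,0,0],0.4],
  [[3,-1.1,0],[0,0,0],0.4],
  [[3,-1.1,0],[0,0,0],0.4],
  [[2.9,-1,0],[0,0,0],0.4],
  [[0,0,0],[0,0,0],0.4],
])

```text
t: 22.2
eef_pos: [653.1, -151.7, 52.2]
tcp_rot: [3.14, 0.001, 1.677]
ft_force: [-0.9, 0.6, -0.6]
opening: 0.64
grip_force: 30.0
```

Call:
move_arm([
  [[0,0,0],[0,0,0],0.4],
  [[0,0,0],[0,0,0],0.4],
  [[0,0,0],[0,0,0],0.4],
])

```text
t: 22.5
eef_pos: [649.8, -150.3, 52.1]
tcp_rot: [-3.141, -0.0, 1.677]
ft_force: [0.2, 0.6, -0.2]
opening: 0.639
grip_force: 30.0
```

Call:
move_arm([
  [[0.05,-0.05,-2.2],[0,0,0],0.4],
  [[0,0,-1.8],[0,0,0],0.4],
  [[0,0,-0.7],[0,0,0],0.4],
  [[0,0,0],[0,0,0],0.4],
  [[0,0,0],[0,0,0],0.4],
])

```text
t: 23.0
eef_pos: [651.2, -151.2, 5.6]
tcp_rot: [3.141, 0.0, 1.677]
ft_force: [0.4, -0.4, 0.1]
opening: 0.64
grip_force: 30.0
```

Run:
```python
from h import *
s=state();print(s["eef_pos"],s["opening"],s["ft_force"],s["moment"])
f=lambda b:(255*(cv2.resize(b,(400,400),interpolation=cv2.INTER_CUBIC)/255.)**.6).astype(np.uint8)
a=read_camera("scene")[275:365,250:340];b=read_camera("top")[147:237,355:445]
cv2.imwrite("pics/s9.png",np.hstack([f(a),f(b)]))
```

```text
[ 651.2439123  -151.17350222    5.59156191] 0.6403450202925237 [ 0.3693107  -0.41336081  0.09518271] [ 0.01856947 -0.12716914 -0.02280987]
```

View pics/s9.png

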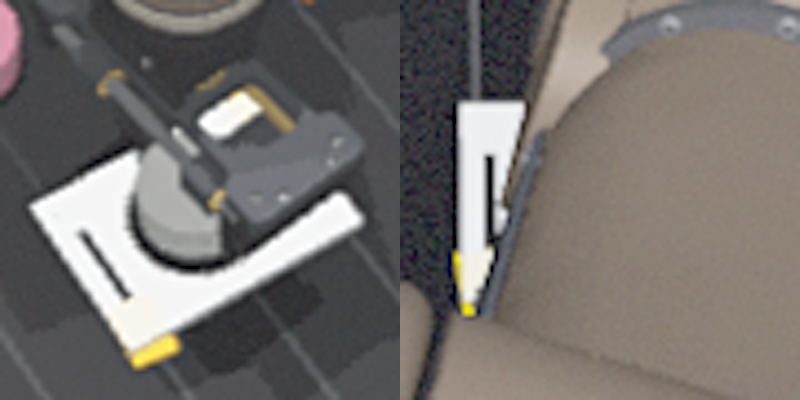

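The tin is over its cut-out and looks upright (crop (180,205)), with the dark ring even around it. I'm lowering it.

Call:
move_arm([
  [[-0.1,0,-0.6],[0,0,0],0.4],
  [[0,0,-0.3],[0,0,0],0.4],
  [[0,0,-0.1],[0,0,0],0.4],
  [[0,0,0],[0,0,0],0.4],
  [[0,0,0],[0,0,0],0.4],
])

```text
t: 23.6
eef_pos: [650.0, -151.2, -5.2]
tcp_rot: [3.142, 0.0, 1.677]
ft_force: [0.0, -0.7, -0.3]
opening: 0.64
grip_force: 30.0
```

Call:
move_arm([
  [[0,0,-0.1],[0,0,0],0.4],
  [[0,0,0],[0,0,0],0.4],
  [[0,0,0],[0,0,0],0.4],
])

```text
t: 23.9
eef_pos: [650.0, -151.1, -6.2]
tcp_rot: [3.141, 0.0, 1.677]
ft_force: [-0.5, -0.7, -1.0]
opening: 0.643
grip_force: 30.0
```

Call:
move_arm([
  [[0,0,-0.1],[0,0,0],0.4],
  [[0,0,0],[0,0,0],0.4],
  [[0,0,0],[0,0,0],0.4],
])

```text
t: 24.2
eef_pos: [650.0, -151.2, -7.2]
tcp_rot: [3.142, -0.0, 1.677]
ft_force: [0.4, -0.3, -0.9]
opening: 0.64
grip_force: 30.0
```

Call:
move_arm([
  [[0,0,-0.05],[0,0,0],0.4],
  [[0,0,0],[0,0,0],0.4],
  [[0,0,0],[0,0,0],0.4],
])

```text
t: 24.5
eef_pos: [650.0, -151.2, -7.6]
tcp_rot: [3.141, 0.0, 1.677]
ft_force: [-0.3, 0.3, -0.0]
opening: 0.644
grip_force: 30.0
```

Call:
move_arm([
  [[0,0,-0.05],[0,0,0],0.4],
  [[0,0,0],[0,0,0],0.4],
  [[0,0,0],[0,0,0],0.4],
])

```text
t: 24.8
eef_pos: [650.1, -151.2, -7.6]
tcp_rot: [3.141, 0.0, 1.677]
ft_force: [-1.3, 1.6, 5.7]
opening: 0.641
grip_force: 30.0
```

Call:
move_arm([
  [[0,0,0],[0,0,0],0.9],
  [[0,0,0],[0,0,0],0.9],
  [[0,0,0],[0,0,0],0.9],
  [[0,0,0],[0,0,0],0.9],
  [[0,0,1],[0,0,0],1],
  [[0,0,3],[0,0,0],1],
  [[0,0,3],[0,0,0],1],
  [[-3.2,-1.4,0],[0,0,0],1],
  [[-3.2,-1.4,0],[0,0,0],1],
  [[-3.2,-1.4,0],[0,0,0],1],
])

```text
t: 25.8
eef_pos: [553.1, -193.4, 62.8]
tcp_rot: [3.141, 0.001, 1.678]
ft_force: [0.2, -1.0, 1.1]
opening: 0.996
grip_force: 0.0
```

Call:
move_arm([
  [[-3.2,-1.5,0],[0,0,0],1],
  [[-3.2,-1.5,0],[0,0,0],1],
  [[-3.2,-1.4,0],[0,0,0],1],
  [[-3.2,-1.4,0],[0,0,0],1],
  [[-3.2,-1.4,0],[0,0,0],1],
  [[0,0,0],[0,0,0],1],
  [[0,0,0],[0,0,0],1],
  [[0,0,0],[0,0,0],1],
])

```text
t: 26.6
eef_pos: [394.9, -265.2, 62.2]
tcp_rot: [3.141, 0.001, 1.678]
ft_force: [0.7, 0.1, -1.1]
opening: 1.002
grip_force: 0.0
```

Call:
move_arm([
  [[-0.3,-0.1,-2.5],[0,0,0],1],
  [[0,0,-2.5],[0,0,0],1],
  [[0,0,-2],[0,0,0],1],
  [[0,0,-0.1],[0,0,0],1],
  [[0,0,0],[0,0,0],0.3],
  [[0,0,0],[0,0,0],0.3],
  [[0,0,0],[0,0,0],0.3],
  [[0,0,0],[0,0,0],0.3],
  [[0,0,0],[0,0,0],0.3],
  [[0,0,0],[0,0,0],0.3],
])

```text
t: 27.6
eef_pos: [391.1, -266.2, -8.9]
tcp_rot: [3.141, 0.0, 1.677]
ft_force: [0.4, 0.0, 0.4]
opening: 0.55
grip_force: 0.0
```

Call:
move_arm([
  [[0,0,0],[0,0,0],0.3],
  [[0,0,0],[0,0,0],0.3],
  [[0,0,0],[0,0,0],0.3],
])

```text
t: 27.9
eef_pos: [391.1, -266.2, -9.1]
tcp_rot: [3.141, 0.0, 1.677]
ft_force: [-0.4, 0.6, 3.2]
opening: 0.468
grip_force: 30.0
```

Run:
```python
from h import *
f=lambda b:(255*(cv2.resize(b,(400,400),interpolation=cv2.INTER_CUBIC)/255.)**.6).astype(np.uint8)
i=read_camera("scene");a=i[280:370,250:340];b=i[220:320,150:250]
cv2.imwrite("pics/s10.png",np.hstack([f(a),f(b)]))
```

```text
(no output)
```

View pics/s10.png

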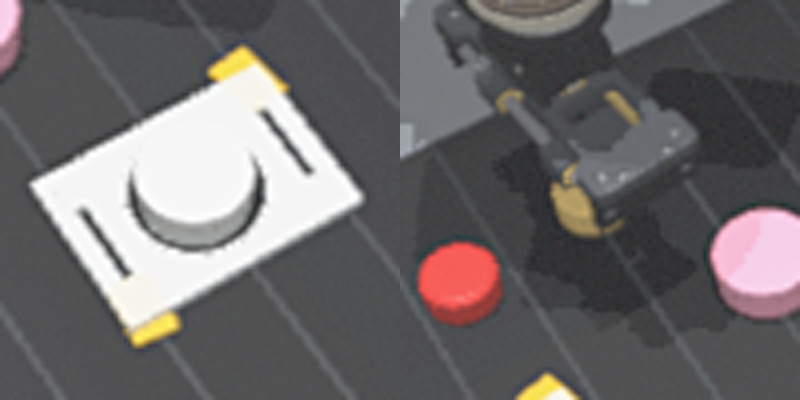

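The tin lies flat inside its ring (crop (195,185)) and the compass is gripped (585,205). The red and pink look-alikes haven't moved.

Call:
move_arm([
  [[0,0,1],[0,0,0],0.3],
  [[0,0,3],[0,0,0],0.3],
  [[0,0,3.2],[0,0,0],0.3],
  [[2.1,3.5,0],[0,0,0],0.3],
  [[2.1,3.5,0],[0,0,0],0.3],
  [[2.1,3.5,0],[0,0,0],0.3],
  [[2.1,3.5,0],[0,0,0],0.3],
  [[2.1,3.5,0],[0,0,0],0.3],
  [[2.1,3.5,0],[0,0,0],0.3],
  [[2.1,3.5,0],[0,0,0],0.3],
])

```text
t: 28.95
eef_pos: [538.4, -19.4, 63.4]
tcp_rot: [-3.141, -0.0, 1.677]
ft_force: [-0.4, -0.8, -1.3]
opening: 0.47
grip_force: 30.0
```

Call:
move_arm([
  [[2.1,3.5,0],[0,0,0],0.3],
  [[2.1,3.5,0],[0,0,0],0.3],
  [[2.1,3.5,0],[0,0,0],0.3],
  [[2.1,3.5,0],[0,0,0],0.3],
  [[2.4,3.5,0],[0,0,0],0.3],
  [[0,0,0],[0,0,0],0.3],
  [[0,0,0],[0,0,0],0.3],
  [[0,0,0],[0,0,0],0.3],
])

```text
t: 29.75
eef_pos: [645.3, 153.1, 62.9]
tcp_rot: [-3.141, 0.0, 1.677]
ft_force: [0.2, -0.1, -1.0]
opening: 0.465
grip_force: 30.0
```

Call:
move_arm([
  [[0.2,0.1,-2.5],[0,0,0],0.3],
  [[0,0,-2.5],[0,0,0],0.3],
  [[0,0,-1.1],[0,0,0],0.3],
  [[0,0,-0.5],[0,0,0],0.3],
  [[0,0,-0.2],[0,0,0],0.3],
  [[0,0,0],[0,0,0],0.3],
  [[0,0,0],[0,0,0],0.3],
])

```text
t: 30.45
eef_pos: [648.5, 154.9, -4.2]
tcp_rot: [3.14, -0.0, 1.677]
ft_force: [1.3, 0.2, -0.8]
opening: 0.466
grip_force: 30.0
```

Call:
move_arm([
  [[0,0,-0.1],[0,0,0],0.3],
  [[0,0,0],[0,0,0],0.3],
  [[0,0,0],[0,0,0],0.3],
])

```text
t: 30.75
eef_pos: [648.1, 154.9, -6.0]
tcp_rot: [3.141, -0.0, 1.677]
ft_force: [0.6, 0.5, -1.1]
opening: 0.468
grip_force: 30.0
```

Call:
move_arm([
  [[0,0,-0.1],[0,0,0],0.3],
  [[0,0,-0.1],[0,0,0],0.3],
  [[0,0,0],[0,0,0],0.3],
  [[0,0,0],[0,0,0],0.3],
])

```text
t: 31.15
eef_pos: [648.0, 154.9, -8.3]
tcp_rot: [-3.142, 0.0, 1.677]
ft_force: [0.3, 1.5, -0.7]
opening: 0.469
grip_force: 30.0
```

Call:
move_arm([
  [[0,0,-0.05],[0,0,0],0.3],
  [[0,0,0],[0,0,0],0.3],
  [[0,0,0],[0,0,0],0.3],
])

```text
t: 31.45
eef_pos: [648.0, 154.8, -8.7]
tcp_rot: [3.142, 0.0, 1.677]
ft_force: [-0.2, -0.7, -1.3]
opening: 0.469
grip_force: 30.0
```

Call:
move_arm([
  [[0,0,-0.05],[0,0,0],0.3],
  [[0,0,0],[0,0,0],0.3],
  [[0,0,0],[0,0,0],0.3],
])

```text
t: 31.75
eef_pos: [648.1, 154.9, -9.0]
tcp_rot: [3.141, -0.0, 1.677]
ft_force: [-1.0, -0.2, 2.2]
opening: 0.464
grip_force: 30.0
```

Contact. Now I release, lift clear and check.

Call:
move_arm([
  [[0,0,0],[0,0,0],0.8],
  [[0,0,0],[0,0,0],0.8],
  [[0,0,0],[0,0,0],0.8],
  [[0,0,0],[0,0,0],0.8],
  [[0,0,1],[0,0,0],0.8],
  [[0,0,3],[0,0,0],0.8],
  [[0,0,4],[0,0,0],0.8],
  [[-2,-3,3],[0,0,0],0.8],
  [[-4,-3,0],[0,0,0],0.8],
  [[-4,-3,0],[0,0,0],0.8],
])

```text
t: 32.75
eef_pos: [547.2, 64.1, 102.3]
tcp_rot: [3.139, 0.0, 1.678]
ft_force: [0.8, -1.6, -0.0]
opening: 0.8
grip_force: 0.0
```

Call:
move_arm([
  [[-4,-3,0],[0,0,0],0.8],
  [[-4,-3,0],[0,0,0],0.8],
  [[0,0,0],[0,0,0],0.8],
  [[0,0,0],[0,0,0],0.8],
])

```text
t: 33.15
eef_pos: [468.2, 4.2, 101.9]
tcp_rot: [3.14, 0.0, 1.676]
ft_force: [0.8, -0.2, -0.2]
opening: 0.8
grip_force: 0.0
```

Run:
```python
from h import *
i=read_camera("scene");cv2.imwrite("pics/s11.png",cv2.resize(i[120:400,120:500],(800,589),interpolation=cv2.INTER_CUBIC))
```

```text
(no output)
```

View pics/s11.png

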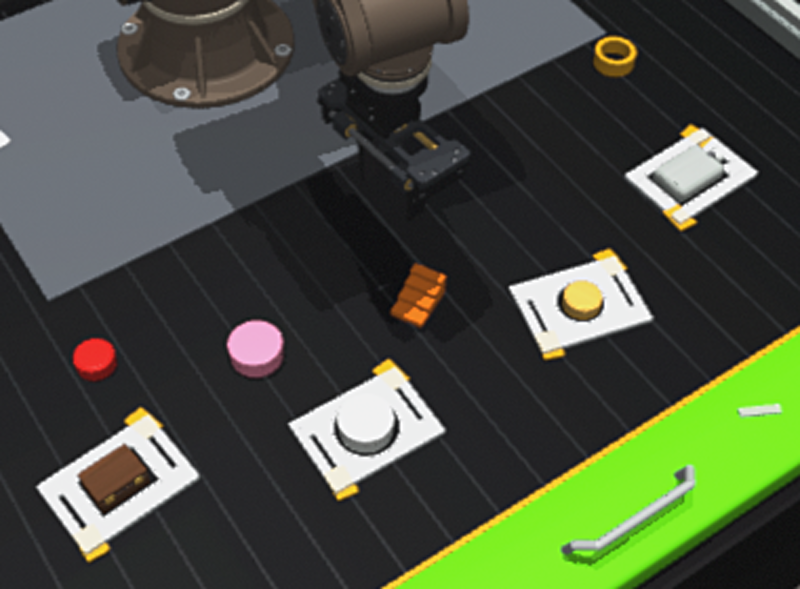

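All four pieces lie in their cut-outs: flask (690,168), box (115,478), tin (365,425) and compass (582,299). The bystanders and look-alikes are where they were. I'll check the centring, then hand in.

Run:
```python
from h import *
i=up(read_camera("scene"));h=cv2.cvtColor(i,cv2.COLOR_BGR2HSV)
m=cv2.inRange(h,(12,90,60),(35,255,255))
c=near(blobs(m)[0],np.array((397,262)));P=toP("scene",c,13);print(cv2.contourArea(P),P.mean(0),np.ptp(P,0))
if np.linalg.norm(P.mean(0)-(646.7,155.1))<7: print(env.job_done())
```

```text
2155.2369323666207 [650.33057 153.34795] [53.96295  54.320854]
the job is handed in; nothing more can be done
None
```

The flask, box, tin and compass are each set down upright inside their matching jig cut-outs. The tape roll, focus gauge and look-alikes were left alone, and the job was handed in at about 33 s.

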